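Switch off, sort and lock away the carnival puck lamps

ROBOT

A 7-joint arm with a two-finger parallel gripper is mounted at the origin on the work surface. World frame = base frame: x ahead of the robot, y to its left, z up, the work surface at z = 0. Lengths are in m, angles in rad, forces in N, time in s.
With the tool pointing down it reaches from about 0.4 to 0.875 m from the base axis. Payload 19.3 kg.
Tool frame: the origin (TCP) lies midway between the tips of the shut fingers; the grasp point (between the pads) lies 19 mm behind it; z points along the fingers, y is the line along which they close (so a half turn about z gives the same grasp; the last joint's range is limited). The gripper opens to 85 mm and grips with 20 to 120 N. Pads are 22 mm wide; open, the fingers measure 114 mm over their backs; the gripper's body (76 mm by 85 mm) begins 54 mm behind the grasp point. The pads swing forward as they close: fully open they stand 13 mm farther back than shut.
Start: joints at [-1.227, 0.521, -0.036, 1.599, 0.021, 1.021, -0.113], TCP at [0.251, 0.572, 0.231] pointing down, gripper open.
Joint ranges: [-2.91, 2.91], [-0.3, 2.13], [-1.5, 1.42], [0.17, 2.43], [-1.26, 4.41], [0.16, 1.93], [-2.52, 2.52]. Speed limits (rad/s): [1.89, 1.89, 2.39, 2.39, 3.01, 3.01, 3.01].

INTERFACE

Orientations are given as [roll, pitch, yaw] about the fixed x, y, z axes, in that order (R = Rz(yaw) Ry(pitch) Rx(roll)).
In Python, from workcell import * gives the robot as it stands. The module is installed in compiled form; this text tells all that it offers.
- The arm moves only by the tool play_rows, never from a script. Its argument "deltas" is a list of rows, each a list of 7 numbers: the shift along the tool's x, y, z in units of 500 mm (1.0 is 500 mm), then the turn, a rotation vector about the tool's x, y, z in units of 120 degrees (1.0 is 120 degrees), then the closure, from 0 (fully open) to 1 (shut). A call has 1 to 10 rows; each row is the pose to reach, as a shift and turn from the pose commanded when the call began, along the tool's axes at that moment; what a row does not reach only later rows make up. A row lasts 1/10 s, in which the tool goes at most 50 mm and 8.59 degrees, less where a joint would pass 70% of its speed; a pose out of reach is approached as far as the arm can. A call with a number of a shift or a turn outside -1 to 1 is refused whole. A call with a gripper value outside its range is refused whole. The fingers move at their own pace and stop on an object; "newtons" is the grip in N (left out, the last holds). Time passes only in rows, so rows that repeat a pose let the fingers close. It gives the time, the measured TCP pose, the force, the opening and the grip force at its end, in the units of the state.
- observe(): the state, without advancing time (a new reading comes with each control period).
- grab_frame(name): name is "scene" or "top" or "wrist"; returns the picture (480x640x3 uint8, red, green, blue); there is no depth.
- get_calibration(name): a dict with "fovy" (degrees; the focal length in pixels is half the picture's height over the tangent of half this angle, whatever the lens; pixels are square), "cx", "cy" (the principal point, pixels), "xyz" and "rotation" of the camera in the world. Camera axes: x right, y down, z forward; pixel columns grow to the right and rows downward; lengths in m; the calibration is good to about 2 mm. The wrist camera is an equidistant fisheye: a pixel r from the principal point sees the ray r / f radians off the axis. A picture is of the moment at which its call begins: read the wrist's pose just before it. get_calibration takes no time and is no camera call; for the wrist camera it gives the pose at the moment of the call.
- job_done(): hands the job in; it is judged then, once.
The state is a dict: "clock": time; "qpos": joint angles; "qd": joint speeds; "joint_efforts": joint torques, N m; "position": TCP position; "tool_rot": TCP orientation; "force": force on the tool from outside, world axes, zero at the start; "moment": the same for the moment, N m; "grip_width": finger opening in m; "finger_force": force on a finger pad.
Only numpy, scipy, OpenCV 4.12 (cv2) and the standard library are available. Lean on these libraries where they do the work, as an engineer would, in place of code of your own. Each camera call takes 0.05 s, during which the arm holds its last target. There are 200 camera calls.

TASK

The party is over: switch off every puck lamp on the table by pushing its knob in until it clicks and stays in, and feel how hard it has to be pushed. Lay the good ones, with a stiff click of about 11 N, flat and knob up on the floor of the striped trunk, and lay the worn ones, which click at only about 3 N and would switch themselves on again in storage, flat and knob up in the blue repair basket. When all are sorted, shut the lid of the trunk fully, swing the hasp flat down over the staple and move the pin from its keeper into the staple so that it hangs home through the loop; leave the cup, the duck and the ticket roll where they are.

Things in the scene. Friction and masses are not known exactly. Their poses are not given: they have to be found in the camera images.
- lamp_1: one of five look-alike battery puck lamps (only some are on the table in any run): white round base 54 mm in diameter and 30 mm tall, origin at the centre of its underside, z up. On top a flat blue push knob 33 mm in diameter whose top stands 46 mm above the origin when out (lamp on) and about 40 mm when clicked in (lamp off). 0.11 to 0.18 kg
- lamp_2: the same as lamp_1
- lamp_3: the same as lamp_1
- lamp_4: the same as lamp_1
- lamp_5: the same as lamp_1
- lamp_1_knob (a joint): travel of lamp_1's knob in m: 0 = out (on), about 0.006 = clicked in (off, a worn one a shade deeper), where it stays by itself; the resistance peaks after about 1.5 mm, and past 4 mm the knob snaps in. Peak force about 3 N on a soft one, about 11 N on a good stiff one; nothing but pushing it tells which
- lamp_2_knob (a joint): the same for lamp_2
- lamp_3_knob (a joint): the same for lamp_3
- lamp_4_knob (a joint): the same for lamp_4
- lamp_5_knob (a joint): the same for lamp_5
- trunk: red and white striped plywood game trunk fixed to the table, 200 mm deep (its x), 320 mm wide (its y), 80 mm high without the lid, walls and floor 8 mm; origin at the centre of its underside; its front, with hasp, staple and pin keeper, faces its own -x; the lid is hinged along its back (+x) top edge
- trunk_lid (a joint): lid angle in rad: 0 = shut, 1.57 = standing upright, grows as it opens, stop at 1.75. Board 200 x 320 x 18 mm, top at 98 mm when shut. Its stiff hinge (about 0.55 N m) holds it wherever it is left, so it has to be pushed right down. The hinge line is the trunk's back top edge, 100 mm behind the trunk's origin and 80 mm up, and runs along the trunk's y
- lid_edge (a point): middle of the lid's free edge, on its outer face, 200 mm from the lid's hinge line
- trunk_hasp (a joint): hasp angle in rad relative to the lid: 0 = flat against the trunk's front with the staple through its slot (lid shut), 1.57 = straight out from the front, 3 = nearly straight up. Its hinge is stiff (0.035 N m) and stays where it is put. Its hinge line lies on the front edge of the lid, 90 mm above the table and 4.5 mm in front of the trunk's front when the lid is shut
- hasp_tip (a point): middle of the free end of the hasp, 58 mm from its hinge line. The hasp is a 3 mm steel plate 44 mm wide with a slot for the staple 28 to 44 mm from the hinge line; above the slot it is solid
- staple_eye (a point): the staple on the trunk's front, centre of its eye at the level of its top, 56.5 mm above the table and 18 mm out from the trunk's front: a horizontal steel loop of 5 mm bars, 26 mm wide over all and sticking out 34 mm, so its vertical eye is 16 mm wide (trunk y) and, with the hasp over it, 24 mm long (trunk x), of which this point is the middle to within 1 mm
- keeper_eye (a point): the pin keeper, a loop just like the staple, 90 mm beside it along the trunk's +y: the pin's parking place while the trunk is open; same level and meaning as staple_eye
- pin: retaining pin, upright in the keeper at the start; origin at the centre of its lower tip, z up along the pin. Steel shank 10 mm in diameter and 34 mm long with a tapered tip, collar 26 mm in diameter and 4 mm thick that rests on the loop, yellow round grip 18 mm in diameter and 34 mm tall above it (top 72 mm above the origin); hanging home in a loop its tip is 22.5 mm above the table. About 60 g
- basket: blue plastic repair basket fixed to the table, open on top, 170 mm (its x) by 250 mm (its y), 56 mm high, walls and floor 4 mm; origin at the centre of its underside
- popcorn_cup: striped popcorn cup, 76 mm in diameter at the rim, 95 mm tall: a bystander, origin at the centre of its underside
- duck: yellow toy duck, about 70 mm: a bystander, origin at the centre of its underside
- ticket_roll: orange roll of tickets lying flat, 90 mm in diameter, 28 mm tall: a bystander, origin at the centre of its underside

How it is judged:
By the outcome, as a careful person would: the job done as asked, in the order asked, and still so for the second after the job is handed in, with the robot touching nothing.
Of lamp_1, lamp_2, lamp_3, lamp_4, lamp_5 only 3 to 5 are there at a start; the rules pass over those that are not, and their reading is None.
At some moment in a run one of lamp_1, lamp_2, lamp_3, lamp_4, lamp_5 may be knocked a few centimetres aside while the robot is not near it.
It also fails if it takes over 210 s, if anything falls off the work surface, if the arm or the gripper's body presses on something with over 40 N, if the wrist force passes 120 N, or if a joint passes its speed limit or range.

## Working session

There is one attempt and no reset: what is moved stays moved. The work goes in short steps, Python scripts to look and compute and a tool call to move; the robot and the scene stay as the last step left them, time stands still between calls to the robot, and variables do not carry over. Pictures are saved under pics/ and viewed, at most 14 in all, crops included, and the job is handed in when it is done.

Besides the shell and the picture viewer there is one more tool, called as a command line: name --pt "numbers of a row" for each row, then --argument value for the rest. play_rows: Moves the arm, as the interface text tells. Its arguments: {"type":"object","properties":{"deltas":{"type":"array"},"newtons":{"type":"number"}},"required":["deltas"]}

```bash
mkdir -p pics; cat > h.py <<'E'
from workcell import *
import numpy as np, cv2
from scipy.spatial.transform import Rotation as R
def rot(c):
    r=np.array(c["rotation"],float)
    return r if r.shape==(3,3) else R.from_euler('xyz',r).as_matrix()
def ray(c,u,v,fish=False):
    f=240/np.tan(np.radians(c["fovy"])/2); d=np.array([(u-c["cx"]),(v-c["cy"])])/f
    if fish:
        r=np.hypot(*d)+1e-12; d3=np.array([*(d/r*np.sin(r)),np.cos(r)])
    else: d3=np.array([*d,1.])
    return np.array(c["xyz"]),rot(c)@d3
def onz(c,u,v,z,fish=False):
    o,d=ray(c,u,v,fish); return o+d*(z-o[2])/d[2]
def save(n,img): cv2.imwrite('pics/'+n,img[:,:,::-1])
def blobs(img,lo,hi,amin=60):
    hsv=cv2.cvtColor(img,cv2.COLOR_RGB2HSV); m=cv2.inRange(hsv,np.array(lo),np.array(hi))
    n,l,s,c=cv2.connectedComponentsWithStats(m)
    return [(c[i].round(1).tolist(),s[i].tolist()) for i in range(1,n) if s[i][4]>amin]
E
python3 - <<'E'
from h import *
s=observe(); print(s)
for n in("top","scene","wrist"):
    print(n,get_calibration(n)); 
a=grab_frame("top");b=grab_frame("scene")
save("top0.png",a);save("scene0.png",b)
E
```

```text
{'clock': 0.0, 'qpos': array([-1.22722173,  0.52201097, -0.0363353 ,  1.59996809,  0.02122016,
        1.02110743, -0.11282488]), 'qd': array([-1.85717427e-03,  1.16525193e-03,  5.92267067e-04,  1.26844317e-04,
       -5.10145388e-04,  8.47485233e-04, -2.39189538e-05]), 'joint_efforts': array([-3.26864167e-03, -9.27082872e+01,  1.97808892e+00, -3.69955945e+01,
        1.76936213e-02,  7.75602472e-03, -1.83177058e-06]), 'position': array([0.25119726, 0.57194772, 0.23074184]), 'tool_rot': array([-3.14048824e+00,  9.17454876e-05,  2.72779993e+00]), 'force': array([-0.41247287,  0.56136301, -0.07874829]), 'moment': array([ 0.02073048,  0.00667103, -0.00666689]), 'finger_force': 0.0, 'grip_width': 0.0853491301591025}
top {'fovy': 45.641992746656804, 'cx': 328.0405656345287, 'cy': 233.35191526662078, 'xyz': array([0.42953344, 0.05250687, 1.34984391]), 'rotation': array([-3.00931853,  0.00446086, -1.59208446])}
scene {'fovy': 57.727569657598764, 'cx': 316.4750873130911, 'cy': 242.05017404868929, 'xyz': array([1.01694094, 0.18327416, 0.76395233]), 'rotation': array([-2.58203093, -0.01145685,  1.96019128])}
wrist {'fovy': 65.70646984690485, 'cx': 318.3996317313176, 'cy': 236.67342513960165, 'xyz': array([0.17517334, 0.60558249, 0.37393774]), 'rotation': array([2.81293933e+00, 2.09018020e-04, 1.15675124e+00])}
```

View pics/top0.png

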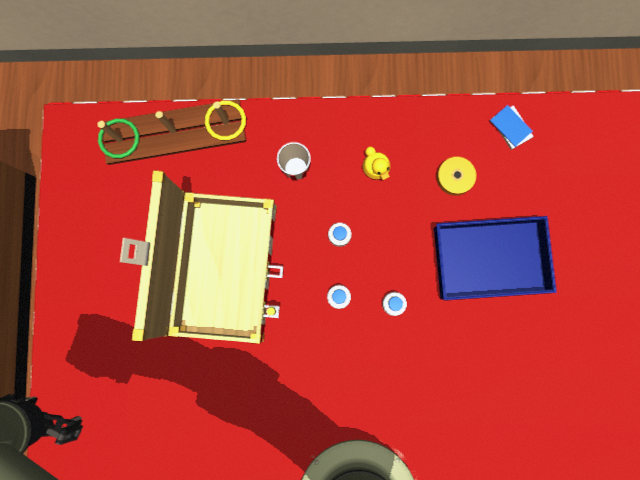

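View pics/scene0.png

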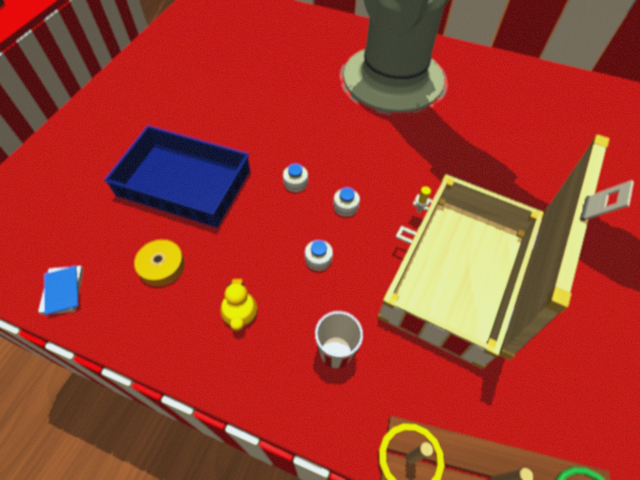

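The top view shows three lamps at about (340,234), (339,296) and (395,303). The trunk is open, with its staple at (275,271) and the pin in the keeper at (271,311). The basket is at (495,258).

```bash
python3 - <<'E'
from h import *
c=get_calibration("top");a=cv2.imread('pics/top0.png')[:,:,::-1].copy()
for b in blobs(a,(95,120,120),(125,255,255)): print("blue",b, onz(c,*b[0],0.046).round(4))
for b in blobs(a,(20,150,150),(35,255,255),20): print("yel",b, onz(c,*b[0],0.07).round(4))
for b in blobs(a,(0,0,170),(180,60,255),60): print("white",b, onz(c,*b[0],0.03).round(4))
for n,u,v,z in [("staple out L",283,267,.055),("staple out R",283,276,.055),("front top corner far",273,200,.08),("front top corner near",262,342,.08),("back near",170,334,.08),("hasp",134,251,.27),
  ("lid top far",158,175,.28),("lid near",138,338,.28),("b1",436,224,.056),("b2",547,217,.056),("b3",554,292,.056),("b4",444,298,.056)]: print(n,onz(c,u,v,z).round(4))
c=get_calibration("scene");a=cv2.imread('pics/scene0.png')[:,:,::-1].copy()
for b in blobs(a,(95,120,120),(125,255,255)): print("blue",b, onz(c,*b[0],0.046).round(4))
for b in blobs(a,(22,150,150),(35,255,255),20): print("yel",b, onz(c,*b[0],0.09).round(4))
E
cat >> h.py <<'E'
E
```

```text
blue ([510.8, 125.3], [490, 106, 42, 40, 831]) [ 0.8511 -0.3825  0.046 ]
blue ([490.9, 257.8], [437, 217, 119, 83, 7110]) [ 0.5385 -0.3171  0.046 ]
blue ([339.4, 232.7], [333, 226, 14, 14, 141]) [0.604  0.0284 0.046 ]
blue ([338.8, 296.0], [332, 290, 14, 13, 143]) [0.459  0.0332 0.046 ]
blue ([395.0, 303.2], [389, 297, 13, 14, 146]) [ 0.44   -0.0938  0.046 ]
yel ([225.9, 121.2], [205, 101, 41, 39, 475]) [0.8683 0.2866 0.07  ]
yel ([375.6, 164.1], [363, 147, 27, 32, 598]) [ 0.7582 -0.0582  0.07  ]
yel ([456.7, 174.8], [438, 157, 38, 37, 977]) [ 0.7288 -0.2432  0.07  ]
yel ([155.2, 175.3], [152, 171, 8, 10, 56]) [0.7431 0.4488 0.07  ]
yel ([189.4, 198.8], [184, 197, 10, 5, 33]) [0.6865 0.3696 0.07  ]
yel ([196.7, 204.3], [194, 202, 6, 5, 23]) [0.6733 0.3528 0.07  ]
yel ([265.2, 204.7], [263, 203, 6, 6, 21]) [0.6689 0.1964 0.07  ]
yel ([270.7, 310.3], [268, 308, 7, 6, 34]) [0.43   0.1858 0.07  ]
white ([294.0, 162.8], [277, 143, 33, 32, 412]) [0.7759 0.1319 0.03  ]
white ([196.4, 230.7], [192, 208, 11, 53, 232]) [0.6182 0.3623 0.03  ]
white ([254.9, 219.9], [253, 208, 5, 27, 69]) [0.640
[... 1339 characters left out ...]
3672  0.046 ]
yel ([600.9, 140.7], [594, 136, 15, 11, 112]) [0.147 0.499 0.09 ]
yel ([448.2, 180.6], [442, 175, 12, 11, 56]) [0.386  0.2193 0.09  ]
yel ([425.5, 190.4], [421, 187, 10, 8, 61]) [0.4284 0.1835 0.09  ]
yel ([534.4, 214.0], [531, 209, 8, 10, 46]) [0.4034 0.3914 0.09  ]
yel ([157.8, 260.2], [135, 241, 47, 40, 1337]) [ 0.7671 -0.2147  0.09  ]
yel ([237.2, 305.4], [221, 280, 35, 50, 1123]) [ 0.7901 -0.0446  0.09  ]
yel ([560.7, 296.7], [552, 287, 19, 20, 249]) [0.5643 0.4561 0.09  ]
yel ([392.7, 298.7], [386, 293, 12, 12, 61]) [0.6783 0.1921 0.09  ]
yel ([491.6, 342.2], [488, 338, 8, 9, 54]) [0.6903 0.3613 0.09  ]
yel ([410.6, 448.4], [379, 423, 66, 57, 1093]) [0.8901 0.2832 0.09  ]
```

```bash
cat >> h.py <<'E'
def go(p,yaw=1.486,tilt=0.0):
    s=observe(); R0=R.from_euler('xyz',s["tool_rot"]); T=R.from_euler('z',yaw)*R.from_euler('x',np.pi)*R.from_euler('y',tilt)
    d=R0.inv().apply(np.array(p)-s["position"])/.5; w=(R0.inv()*T).as_rotvec()/np.radians(120)
    return np.r_[d,w].round(4).tolist()
E
python3 - <<'E'
from h import *
print(go([.251,.572,.38]),observe()["position"])
E
```

```text
[0.0004, -0.0004, -0.2984, -0.0004, 0.0003, 0.5929] [0.25122665 0.57197939 0.23081253]
```

play_rows --pt "0 0 -0.3 0 0 0.593 1" --pt "0 0 -0.3 0 0 0.593 1" --pt "0 0 -0.3 0 0 0.593 1" --pt "0 0 -0.3 0 0 0.593 1" --pt "0 0 -0.3 0 0 0.593 1" --pt "0 0 -0.3 0 0 0.593 1" --pt "0 0 -0.3 0 0 0.593 1" --pt "0 0 -0.3 0 0 0.593 1" --pt "0 0 -0.3 0 0 0.593 1" --pt "0 0 -0.3 0 0 0.593 1"

```text
clock: 1.1
position: [0.2511, 0.5722, 0.381]
tool_rot: [-3.142, 0.001, 1.485]
force: [-0.5, -0.4, -0.7]
grip_width: -0.0003
finger_force: 0.0
```

```bash
python3 - <<'E'
from h import *
s=observe();print(s["position"],s["tool_rot"],s["qpos"]);print(go([.46,.033,.25]))
E
```

```text
[0.25110878 0.57219322 0.38096765] [-3.14153994e+00  6.91725149e-04  1.48536905e+00] [-1.41216439  0.42104253  0.24249628  1.39846692 -0.10095527  1.33489332
 -1.25181567]
[-1.0386, 0.5083, 0.2626, -0.0, 0.0003, -0.0003]
```

play_rows --pt "-0.6 0.2 0 0 0 0 1" --pt "-0.6 0.2 0 0 0 0 1" --pt "-0.6 0.2 0 0 0 0 1" --pt "-0.6 0.2 0 0 0 0 1" --pt "-0.6 0.2 0 0 0 0 1" --pt "-0.6 0.2 0 0 0 0 1" --pt "-0.6 0.2 0 0 0 0 1" --pt "-0.6 0.2 0 0 0 0 1" --pt "-0.6 0.2 0 0 0 0 1"

```text
clock: 2.0
position: [0.3253, 0.2654, 0.3814]
tool_rot: [3.141, -0.0, 1.487]
force: [1.1, 0.3, -0.1]
grip_width: 0.0
finger_force: 0.0
```

play_rows --pt "-0.4386 0.3083 0.26 0 0 0 1" --pt "-0.4386 0.3083 0.26 0 0 0 1" --pt "-0.4386 0.3083 0.26 0 0 0 1" --pt "-0.4386 0.3083 0.26 0 0 0 1" --pt "-0.4386 0.3083 0.26 0 0 0 1" --pt "-0.4386 0.3083 0.26 0 0 0 1" --pt "-0.4386 0.3083 0.26 0 0 0 1" --pt "-0.4386 0.3083 0.26 0 0 0 1" --pt "-0.4386 0.3083 0.26 0 0 0 1" --pt "-0.4386 0.3083 0.26 0 0 0 1"

```text
clock: 3.0
position: [0.4605, 0.0348, 0.2516]
tool_rot: [3.141, -0.001, 1.489]
force: [-0.8, 1.0, -0.0]
grip_width: 0.0003
finger_force: 0.0
```

```bash
cat >> h.py <<'E'
def knobs(name):
    c=get_calibration(name); a=grab_frame(name)
    for b in blobs(a,(95,120,100),(125,255,255)):
        print(name,b,"z46",onz(c,*b[0],0.046,name=="wrist").round(4),"z40",onz(c,*b[0],0.040,name=="wrist").round(4))
    return a
E
python3 - <<'E'
from h import *
s=observe();print(s["position"],s["tool_rot"],s["qpos"])
a=knobs("wrist");save("w1.png",a)
E
```

```text
[0.46049061 0.03478133 0.25159252] [ 3.14120463e+00 -5.96925392e-04  1.48854803e+00] [-0.70353778  0.27392599  0.61365476  2.01067553 -0.19860766  0.91423511
 -0.06774371]
wrist ([461.0, 199.5], [447, 184, 29, 31, 676]) z46 [0.6048 0.0273 0.046 ] z40 [0.6071 0.0257 0.04  ]
wrist ([317.6, 204.1], [302, 189, 32, 31, 806]) z46 [0.4598 0.0328 0.046 ] z40 [0.4597 0.0313 0.04  ]
wrist ([422.6, 401.4], [413, 394, 21, 17, 115]) z46 [ 0.5752 -0.2389  0.046 ] z40 [ 0.577 -0.245  0.04 ]
wrist ([565.9, 415.8], [549, 400, 34, 33, 493]) z46 [ 0.8397 -0.3457  0.046 ] z40 [ 0.8461 -0.3537  0.04  ]
```

View pics/w1.png

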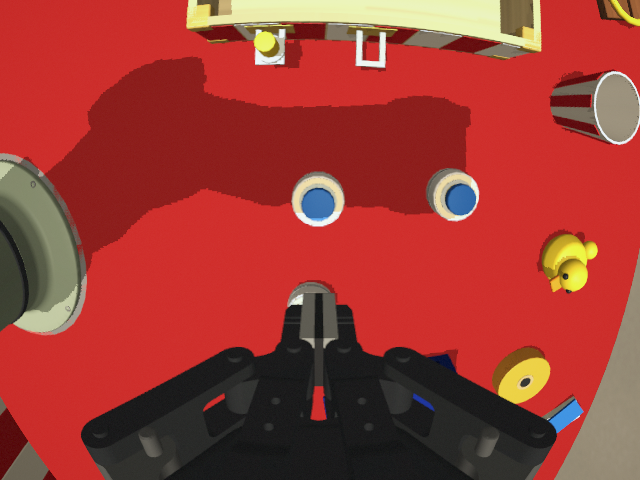

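The wrist view shows lamp B's knob at (318,204) and lamp A's at (461,199), with lamp C hidden behind the fingertips. I'll press B first, in 1 mm steps.

play_rows --pt "-0.004 0 0.1 0 0 0 1" --pt "-0.004 0 0.2 0 0 0 1" --pt "-0.004 0 0.3 0 0 0 1" --pt "-0.004 0 0.37 0 0 0 1" --pt "-0.004 0 0.4 0 0 0 1" --pt "-0.004 0 0.4 0 0 0 1" --pt "-0.004 0 0.4 0 0 0 1"

```text
clock: 3.75
position: [0.4606, 0.0317, 0.052]
tool_rot: [3.141, -0.0, 1.486]
force: [-0.3, -0.2, 0.6]
grip_width: -0.0001
finger_force: 0.0
```

play_rows --pt "0 0 0.006 0 0 0 1" --pt "0 0 0.006 0 0 0 1"

```text
clock: 3.95
position: [0.4608, 0.0317, 0.0491]
tool_rot: [3.14, -0.001, 1.486]
force: [-0.6, 0.8, 0.1]
grip_width: 0.0
finger_force: 0.0
```

play_rows --pt "0 0 0.002 0 0 0 1"

```text
clock: 4.05
position: [0.4607, 0.0316, 0.048]
tool_rot: [3.14, -0.001, 1.486]
force: [2.2, -0.4, 0.5]
grip_width: -0.0
finger_force: 0.0
```

play_rows --pt "0 0 0.002 0 0 0 1"

```text
clock: 4.15
position: [0.4605, 0.0314, 0.0466]
tool_rot: [3.141, -0.0, 1.486]
force: [0.1, -0.6, 0.4]
grip_width: -0.0001
finger_force: 0.0
```

play_rows --pt "0 0 0.002 0 0 0 1"

```text
clock: 4.25
position: [0.4605, 0.0313, 0.0455]
tool_rot: [3.141, -0.0, 1.486]
force: [-0.8, 0.5, 8.2]
grip_width: 0.0002
finger_force: 3.4
```

play_rows --pt "0 0 0.002 0 0 0 1"

```text
clock: 4.35
position: [0.4605, 0.0313, 0.0445]
tool_rot: [3.141, -0.0, 1.486]
force: [-1.0, 0.8, 9.9]
grip_width: -0.0001
finger_force: 4.6
```

play_rows --pt "0 0 0.002 0 0 0 1"

```text
clock: 4.45
position: [0.4605, 0.0313, 0.0435]
tool_rot: [3.141, -0.0, 1.486]
force: [-0.6, 2.0, 7.0]
grip_width: -0.0
finger_force: 3.4
```

play_rows --pt "0 0 0.002 0 0 0 1"

```text
clock: 4.55
position: [0.4604, 0.0313, 0.0424]
tool_rot: [3.141, -0.0, 1.486]
force: [0.6, 0.2, 2.7]
grip_width: 0.0001
finger_force: 1.0
```

play_rows --pt "0 0 0.002 0 0 0 1"

```text
clock: 4.65
position: [0.4603, 0.0312, 0.0413]
tool_rot: [3.142, 0.0, 1.486]
force: [0.1, -0.3, -0.5]
grip_width: -0.0002
finger_force: 0.0
```

play_rows --pt "0 0 0.002 0 0 0 1"

```text
clock: 4.75
position: [0.4603, 0.0312, 0.0402]
tool_rot: [3.142, 0.0, 1.486]
force: [-1.1, 0.3, 6.1]
grip_width: -0.0001
finger_force: 2.9
```

play_rows --pt "0 0 0.002 0 0 0 1"

```text
clock: 4.85
position: [0.4603, 0.0312, 0.0394]
tool_rot: [3.142, -0.0, 1.486]
force: [-2.7, 0.2, 16.3]
grip_width: 0.0001
finger_force: 8.1
```

play_rows --pt "0 0 -0.1 0 0 0 1" --pt "0.006 0.09 -0.12 0 0 0 1" --pt "0.012 0.19 -0.12 0 0 0 1" --pt "0.018 0.28 -0.12 0 0 0 1" --pt "0.018 0.29 -0.06 0 0 0 1" --pt "0.018 0.29 -0.02 0 0 0 1" --pt "0.018 0.29 -0.016 0 0 0 1" --pt "0.018 0.29 -0.016 0 0 0 1"

```text
clock: 5.65
position: [0.6051, 0.0276, 0.0473]
tool_rot: [-3.141, 0.0, 1.485]
force: [-0.4, -0.6, 0.5]
grip_width: -0.0005
finger_force: 0.0
```

play_rows --pt "0 0 0.002 0 0 0 1"

```text
clock: 5.75
position: [0.6059, 0.0278, 0.0474]
tool_rot: [3.141, -0.0, 1.486]
force: [-0.6, -0.5, -0.3]
grip_width: 0.0002
finger_force: 0.0
```

play_rows --pt "0 0 0.002 0 0 0 1"

```text
clock: 5.85
position: [0.6059, 0.028, 0.0463]
tool_rot: [3.14, -0.0, 1.486]
force: [-0.1, 0.2, -0.7]
grip_width: -0.0
finger_force: 0.0
```

play_rows --pt "0 0 0.002 0 0 0 1"

```text
clock: 5.95
position: [0.6059, 0.028, 0.0451]
tool_rot: [3.14, -0.0, 1.486]
force: [-0.3, 0.6, 2.6]
grip_width: -0.0002
finger_force: 1.6
```

play_rows --pt "0 0 0.002 0 0 0 1"

```text
clock: 6.05
position: [0.6059, 0.028, 0.0438]
tool_rot: [3.141, -0.0, 1.486]
force: [1.3, 0.3, 2.9]
grip_width: -0.0
finger_force: 1.4
```

play_rows --pt "0 0 0.002 0 0 0 1"

```text
clock: 6.15
position: [0.6058, 0.028, 0.0426]
tool_rot: [3.141, -0.0, 1.486]
force: [0.5, -0.1, 2.2]
grip_width: 0.0002
finger_force: 0.6
```

play_rows --pt "0 0 0.002 0 0 0 1"

```text
clock: 6.25
position: [0.6055, 0.0279, 0.0412]
tool_rot: [-3.142, 0.0, 1.486]
force: [0.0, 0.1, -0.1]
grip_width: 0.0001
finger_force: 0.0
```

play_rows --pt "0 0 0.002 0 0 0 1"

```text
clock: 6.35
position: [0.6053, 0.0278, 0.0401]
tool_rot: [-3.141, 0.0, 1.486]
force: [-0.4, 0.2, -0.1]
grip_width: -0.0
finger_force: 0.0
```

play_rows --pt "0 0 0.002 0 0 0 1"

```text
clock: 6.45
position: [0.6054, 0.0279, 0.0392]
tool_rot: [-3.141, 0.0, 1.486]
force: [-1.6, 0.3, 7.1]
grip_width: 0.0001
finger_force: 3.8
```

play_rows --pt "0 0 -0.1 0 0 0 1" --pt "-0.06 -0.07 -0.12 0 0 0 1" --pt "-0.12 -0.14 -0.12 0 0 0 1" --pt "-0.18 -0.21 -0.12 0 0 0 1" --pt "-0.24 -0.27 -0.12 0 0 0 1" --pt "-0.271 -0.307 -0.12 0 0 0 1" --pt "-0.271 -0.307 -0.06 0 0 0 1" --pt "-0.271 -0.307 -0.02 0 0 0 1" --pt "-0.271 -0.307 -0.016 0 0 0 1" --pt "-0.271 -0.307 -0.016 0 0 0 1"

```text
clock: 7.45
position: [0.4409, -0.0943, 0.0474]
tool_rot: [-3.141, 0.0, 1.485]
force: [0.8, 0.1, 0.5]
grip_width: 0.0
finger_force: 0.0
```

play_rows --pt "0 0 0.002 0 0 0 1"

```text
clock: 7.55
position: [0.4415, -0.0941, 0.0471]
tool_rot: [3.141, 0.0, 1.486]
force: [0.9, 0.0, 1.2]
grip_width: -0.0004
finger_force: 0.0
```

play_rows --pt "0 0 0.002 0 0 0 1"

```text
clock: 7.65
position: [0.4415, -0.094, 0.046]
tool_rot: [3.14, 0.0, 1.486]
force: [-0.3, 0.3, 2.9]
grip_width: 0.0001
finger_force: 0.9
```

play_rows --pt "0 0 0.002 0 0 0 1"

```text
clock: 7.75
position: [0.4415, -0.094, 0.0449]
tool_rot: [3.14, -0.0, 1.486]
force: [-1.0, 0.2, 9.1]
grip_width: 0.0001
finger_force: 4.5
```

play_rows --pt "0 0 0.002 0 0 0 1"

```text
clock: 7.85
position: [0.4415, -0.094, 0.0439]
tool_rot: [3.141, -0.0, 1.486]
force: [-0.5, 1.0, 8.0]
grip_width: 0.0003
finger_force: 4.1
```

play_rows --pt "0 0 0.002 0 0 0 1"

```text
clock: 7.95
position: [0.4415, -0.094, 0.0428]
tool_rot: [3.141, -0.0, 1.486]
force: [0.3, -0.1, 4.9]
grip_width: -0.0001
finger_force: 2.0
```

play_rows --pt "0 0 0.002 0 0 0 1"

```text
clock: 8.05
position: [0.4414, -0.094, 0.0417]
tool_rot: [3.141, -0.0, 1.486]
force: [-0.4, -0.6, -0.8]
grip_width: 0.0001
finger_force: 0.0
```

play_rows --pt "0 0 0.002 0 0 0 1"

```text
clock: 8.15
position: [0.4412, -0.094, 0.0404]
tool_rot: [3.141, -0.0, 1.486]
force: [0.2, 0.5, 2.5]
grip_width: -0.0003
finger_force: 1.6
```

play_rows --pt "0 0 0.002 0 0 0 1"

```text
clock: 8.25
position: [0.4413, -0.094, 0.0395]
tool_rot: [3.141, -0.0, 1.486]
force: [-0.9, 1.4, 14.7]
grip_width: -0.0003
finger_force: 7.3
```

play_rows --pt "0 0 -0.09 0 0 0 1" --pt "0 0 -0.12 0 0 0 0" --pt "0 0 -0.12 0 0 0 0" --pt "0 0 -0.12 0 0 0 0" --pt "0 0 -0.12 0 0 0 0" --pt "0 0 -0.12 0 0 0 0" --pt "0 0 -0.12 0 0 0 0" --pt "0 0 -0.12 0 0 0 0" --newtons 30

```text
clock: 9.05
position: [0.4409, -0.0942, 0.099]
tool_rot: [-3.141, 0.0, 1.486]
force: [-0.1, -0.6, 0.7]
grip_width: 0.0851
finger_force: 0.0
```

```bash
python3 - <<'E'
from h import *
a=knobs("scene"); knobs("wrist")
E
```

```text
scene ([181.4, 179.0], [106, 127, 142, 87, 4588]) z46 [ 0.5623 -0.3054  0.046 ] z40 [ 0.5585 -0.3095  0.04  ]
scene ([294.7, 171.3], [289, 166, 13, 11, 113]) z46 [ 0.4488 -0.0919  0.046 ] z40 [ 0.4441 -0.0942  0.04  ]
scene ([346.5, 195.8], [340, 190, 14, 12, 127]) z46 [0.4682 0.0347 0.046 ] z40 [0.4636 0.0335 0.04  ]
scene ([318.4, 249.5], [311, 243, 15, 14, 170]) z46 [0.612 0.03  0.046] z40 [0.6086 0.0287 0.04  ]
scene ([60.6, 290.2], [44, 267, 34, 47, 1306]) z46 [ 0.8713 -0.3672  0.046 ] z40 [ 0.87   -0.3718  0.04  ]
wrist ([332.8, 36.6], [303, 9, 60, 56, 2646]) z46 [0.459  0.0299 0.046 ] z40 [0.4594 0.0312 0.04  ]
wrist ([561.9, 54.2], [540, 30, 44, 49, 1685]) z46 [0.5973 0.0247 0.046 ] z40 [0.6019 0.0258 0.04  ]
wrist ([317.5, 260.7], [291, 235, 54, 52, 2214]) z46 [ 0.4406 -0.0922  0.046 ] z40 [ 0.4404 -0.0946  0.04  ]
wrist ([558.2, 372.3], [553, 367, 10, 14, 76]) z46 [ 0.6268 -0.2106  0.046 ] z40 [ 0.6323 -0.2166  0.04  ]
wrist ([392.5, 412.9], [340, 400, 88, 30, 1026]) z46 [ 0.4855 -0.2206  0.046 ] z40 [ 0.4867 -0.227   0.04  ]
wrist ([629.0, 433.7], [616, 416, 24, 34, 393]) z46 [ 0.7889 -0.3556  0.046 ] z40 [ 0.7993 -0.3661  0.04  ]
wrist ([483.0, 452.2], [457, 422, 48, 58, 1796]) z46 [ 0.5727 -0.2949  0.046 ] z40 [ 0.5765 -0.3036  0.04  ]
```

play_rows --pt "0 0 0.08 0 0 0 0" --pt "0 0 0.15 0 0 0 0" --pt "0 0 0.19 0 0 0 0" --pt "0 0 0.194 0 0 0 0" --pt "0 0 0.194 0 0 0 1" --pt "0 0 0.194 0 0 0 1" --pt "0 0 0.194 0 0 0 1" --pt "0 0 0.194 0 0 0 1" --pt "0 0 0.194 0 0 0 1" --pt "0 0 0.194 0 0 0 1" --newtons 30

```text
clock: 10.15
position: [0.4417, -0.0942, 0.0036]
tool_rot: [3.14, 0.0, 1.486]
force: [-1.9, -1.6, 6.8]
grip_width: 0.0529
finger_force: 30.1
```

play_rows --pt "0 0 -0.03 0 0 0 1" --pt "0 0 -0.1 0 0 0 1" --pt "0 0 -0.2 0 0 0 1" --pt "0 0 -0.3 0 0 0 1" --pt "0 0 -0.3 0 0 0 1" --pt "0 0 -0.3 0 0 0 1"

```text
clock: 10.75
position: [0.4418, -0.0934, 0.1538]
tool_rot: [3.138, -0.001, 1.487]
force: [-0.7, 0.5, -2.0]
grip_width: 0.0532
finger_force: 32.7
```

```bash
python3 - <<'E'
from h import *
s=observe();print(s["position"],s["force"]);print(go([.596,.2648,s["position"][2]]))
c=get_calibration("wrist");a=grab_frame("wrist");save("w2.png",a)
E
```

```text
[ 0.44181532 -0.09342849  0.15377589] [-0.65915619  0.45955928 -1.95430831]
[0.7398, 0.2472, 0.0017, 0.0017, -0.0006, 0.0004]
```

View pics/w2.png

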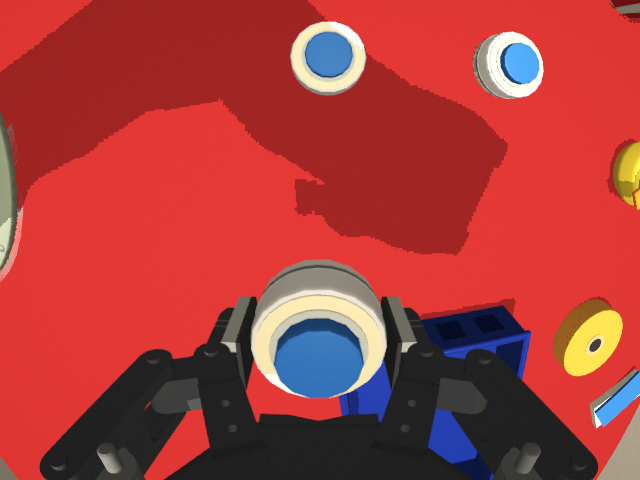

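play_rows --pt "0.08 0.03 -0.02 0 0 0 1" --pt "0.16 0.06 -0.02 0 0 0 1" --pt "0.25 0.09 -0.02 0 0 0 1" --pt "0.34 0.12 -0.02 0 0 0 1" --pt "0.43 0.15 0 0 0 0 1" --pt "0.52 0.18 0 0 0 0 1" --pt "0.61 0.21 0 0 0 0 1" --pt "0.69 0.235 0 0 0 0 1" --pt "0.73 0.247 0 0 0 0 1" --pt "0.74 0.247 0 0 0 0 1"

```text
clock: 11.8
position: [0.5951, 0.2664, 0.1499]
tool_rot: [-3.139, 0.001, 1.488]
force: [-0.9, -0.9, -1.1]
grip_width: 0.0531
finger_force: 32.6
```

play_rows --pt "0 0 0.07 0 0 0 1" --pt "0 0 0.14 0 0 0 1" --pt "0 0 0.2 0 0 0 1" --pt "0 0 0.25 0 0 0 1" --pt "0 0 0.27 0 0 0 1" --pt "0 0 0.278 0 0 0 1" --pt "0 0 0.28 0 0 0 1" --pt "0 0 0.28 0 0 0 1"

```text
clock: 12.6
position: [0.596, 0.2641, 0.0132]
tool_rot: [3.141, -0.001, 1.486]
force: [-0.5, -0.1, -0.9]
grip_width: 0.0531
finger_force: 32.6
```

```bash
python3 - <<'E'
from h import *
s=observe();print(s["position"],s["force"],s["qpos"])
save("s2.png",grab_frame("scene")[60:400,200:])
E
```

```text
[0.59601656 0.26408562 0.01320767] [-0.4843639  -0.07107871 -0.90826384] [-0.77323115  0.89335119  0.42169485  1.66775036 -0.52210421  0.69366518
 -0.16814902]
```

View pics/s2.png

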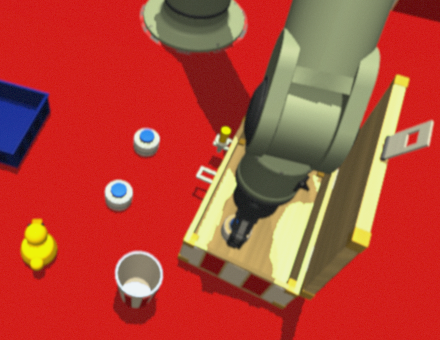

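The lamp is being held about 1.5 mm above the trunk floor, so I'll release it there and go on to B.

play_rows --pt "0 0 0.002 0 0 0 1" --pt "0 0 0.003 0 0 0 1" --pt "0 0 0.003 0 0 0 0.15" --pt "0 0 0.003 0 0 0 0.15" --pt "0 0 0.003 0 0 0 0.15" --pt "0 0 0.003 0 0 0 0.15" --pt "0 0 0.003 0 0 0 0.15"

```text
clock: 13.35
position: [0.5955, 0.2641, 0.0108]
tool_rot: [-3.142, 0.0, 1.486]
force: [0.4, 0.4, -0.1]
grip_width: 0.0722
finger_force: 0.0
```

play_rows --pt "0 0 -0.06 0 0 0 0.15" --pt "0 0 -0.14 0 0 0 0.15" --pt "0 0 -0.22 0 0 0 0.15" --pt "0 0 -0.3 0 0 0 0.15" --pt "0 0 -0.3 0 0 0 0"

```text
clock: 13.85
position: [0.5978, 0.2646, 0.1661]
tool_rot: [3.136, -0.004, 1.485]
force: [0.9, -0.7, -0.1]
grip_width: 0.0841
finger_force: 0.0
```

```bash
python3 - <<'E'
from h import *
print(go([.46,.0318,.13]));knobs("scene");knobs("wrist")
E
```

```text
[-0.4877, -0.2354, 0.069, 0.0029, -0.0019, -0.0003]
scene ([181.6, 177.9], [106, 127, 142, 88, 4831]) z46 [ 0.5595 -0.3066  0.046 ] z40 [ 0.5557 -0.3107  0.04  ]
scene ([346.6, 195.6], [340, 190, 14, 12, 134]) z46 [0.4677 0.0347 0.046 ] z40 [0.4631 0.0335 0.04  ]
scene ([318.4, 249.7], [311, 243, 15, 14, 167]) z46 [0.6124 0.0302 0.046 ] z40 [0.609  0.0289 0.04  ]
scene ([60.6, 290.3], [44, 267, 34, 47, 1303]) z46 [ 0.8714 -0.3671  0.046 ] z40 [ 0.8702 -0.3717  0.04  ]
scene ([438.6, 285.1], [431, 278, 16, 15, 188]) z46 [0.5974 0.2628 0.046 ] z40 [0.5939 0.2634 0.04  ]
wrist ([316.6, 233.6], [295, 214, 44, 40, 1359]) z46 [0.5956 0.262  0.046 ] z40 [0.5954 0.26   0.04  ]
```

play_rows --pt "-0.09 -0.04 0 0 0 0 0" --pt "-0.18 -0.085 0 0 0 0 0" --pt "-0.27 -0.13 0 0 0 0 0" --pt "-0.36 -0.175 0.03 0 0 0 0" --pt "-0.44 -0.215 0.06 0 0 0 0" --pt "-0.48 -0.235 0.069 0 0 0 0" --pt "-0.488 -0.2355 0.069 0 0 0 0" --pt "-0.488 -0.2355 0.069 0 0 0 0"

```text
clock: 14.75
position: [0.4574, 0.0306, 0.1259]
tool_rot: [-3.141, 0.0, 1.485]
force: [0.7, 0.5, 0.4]
grip_width: 0.0857
finger_force: 0.0
```

play_rows --pt "0 0 0.08 0 0 0 0" --pt "0 0 0.16 0 0 0 0" --pt "0 0 0.22 0 0 0 0" --pt "0 0 0.248 0 0 0 0" --pt "0 0 0.248 0 0 0 0" --pt "0 0 0.248 0 0 0 1" --pt "0 0 0.248 0 0 0 1" --pt "0 0 0.248 0 0 0 1" --pt "0 0 0.248 0 0 0 1" --pt "0 0 0.248 0 0 0 1"

```text
clock: 15.75
position: [0.4583, 0.0315, 0.0034]
tool_rot: [3.14, -0.001, 1.486]
force: [-0.8, 0.6, 6.0]
grip_width: 0.0528
finger_force: 30.3
```

play_rows --pt "0 0 0 0 0 0 1" --pt "0 0 -0.04 0 0 0 1" --pt "0 0 -0.12 0 0 0 1" --pt "0 0 -0.2 0 0 0 1" --pt "0 0 -0.28 0 0 0 1" --pt "0 0 -0.3 0 0 0 1" --pt "0 0 -0.3 0 0 0 1"

```text
clock: 16.45
position: [0.4583, 0.0318, 0.1539]
tool_rot: [3.138, -0.002, 1.487]
force: [0.5, 1.3, -2.0]
grip_width: 0.0531
finger_force: 33.1
```

```bash
python3 - <<'E'
from h import *
s=observe();print(s["position"],s["force"]);print(go([.4566,.2766,s["position"][2]]))
E
```

```text
[0.45826665 0.0318041  0.1538621 ] [ 0.46415763  1.2988984  -1.96311972]
[0.4876, -0.0444, 0.0008, 0.0015, -0.0009, 0.0004]
```

play_rows --pt "0.08 -0.01 0 0 0 0 1" --pt "0.16 -0.02 0 0 0 0 1" --pt "0.24 -0.03 0 0 0 0 1" --pt "0.32 -0.04 0 0 0 0 1" --pt "0.4 -0.044 0 0 0 0 1" --pt "0.46 -0.044 0 0 0 0 1" --pt "0.485 -0.044 0 0 0 0 1" --pt "0.488 -0.044 0 0 0 0 1" --pt "0.488 -0.044 0 0 0 0 1"

```text
clock: 17.35
position: [0.4561, 0.2747, 0.1516]
tool_rot: [-3.141, 0.001, 1.485]
force: [0.9, -0.5, -1.7]
grip_width: 0.0529
finger_force: 33.1
```

play_rows --pt "0 0 0.07 0 0 0 1" --pt "0 0 0.14 0 0 0 1" --pt "0 0 0.2 0 0 0 1" --pt "0 0 0.25 0 0 0 1" --pt "0 0 0.275 0 0 0 1" --pt "0 0 0.282 0 0 0 1" --pt "0 0 0.282 0 0 0 1" --pt "0 0 0.282 0 0 0 1"

```text
clock: 18.15
position: [0.4569, 0.2755, 0.0121]
tool_rot: [3.141, -0.0, 1.485]
force: [-0.4, 1.0, -1.3]
grip_width: 0.0531
finger_force: 33.4
```

play_rows --pt "0 0 0.001 0 0 0 1" --pt "0 0 0.001 0 0 0 0.15" --pt "0 0 0.001 0 0 0 0.15" --pt "0 0 0.001 0 0 0 0.15" --pt "0 0 0.001 0 0 0 0.15" --pt "0 0 0.001 0 0 0 0.15"

```text
clock: 18.75
position: [0.4563, 0.276, 0.0108]
tool_rot: [-3.142, -0.0, 1.486]
force: [0.6, -0.4, 0.1]
grip_width: 0.0721
finger_force: 0.0
```

play_rows --pt "0 0 -0.06 0 0 0 0.15" --pt "0 0 -0.14 0 0 0 0.15" --pt "0 0 -0.22 0 0 0 0.15" --pt "0 0 -0.3 0 0 0 0.15" --pt "0 0 -0.3 0 0 0 0"

```text
clock: 19.25
position: [0.4581, 0.2769, 0.1651]
tool_rot: [3.137, -0.005, 1.486]
force: [0.0, 0.3, -0.5]
grip_width: 0.0844
finger_force: 0.0
```

```bash
python3 - <<'E'
from h import *
print(go([.6055,.0278,.16]));knobs("scene");knobs("wrist")
E
```

```text
[-0.4713, 0.3362, 0.0095, 0.0021, -0.0022, -0.0002]
scene ([181.8, 178.4], [106, 127, 142, 88, 4734]) z46 [ 0.5606 -0.3055  0.046 ] z40 [ 0.5567 -0.3096  0.04  ]
scene ([462.1, 229.8], [455, 224, 15, 13, 149]) z46 [0.4592 0.2765 0.046 ] z40 [0.4546 0.2773 0.04  ]
scene ([318.4, 249.6], [311, 243, 15, 14, 168]) z46 [0.6122 0.0301 0.046 ] z40 [0.6088 0.0288 0.04  ]
scene ([60.6, 290.2], [44, 267, 34, 47, 1303]) z46 [ 0.8713 -0.3672  0.046 ] z40 [ 0.87   -0.3718  0.04  ]
scene ([438.5, 285.1], [431, 278, 16, 15, 191]) z46 [0.5975 0.2626 0.046 ] z40 [0.594  0.2633 0.04  ]
wrist ([317.4, 231.6], [296, 212, 44, 40, 1374]) z46 [0.4566 0.2759 0.046 ] z40 [0.4565 0.274  0.04  ]
wrist ([493.4, 234.7], [477, 217, 34, 37, 987]) z46 [0.5965 0.2616 0.046 ] z40 [0.5995 0.2593 0.04  ]
```

play_rows --pt "-0.08 0.05 0 0 0 0 0" --pt "-0.16 0.11 0 0 0 0 0" --pt "-0.24 0.17 0 0 0 0 0" --pt "-0.32 0.23 0 0 0 0 0" --pt "-0.4 0.29 0.03 0 0 0 0" --pt "-0.46 0.33 0.06 0 0 0 0" --pt "-0.471 0.336 0.069 0 0 0 0" --pt "-0.471 0.336 0.069 0 0 0 0" --pt "-0.471 0.336 0.069 0 0 0 0"

```text
clock: 20.25
position: [0.603, 0.0281, 0.1256]
tool_rot: [-3.14, -0.0, 1.487]
force: [0.0, 0.8, 0.0]
grip_width: 0.0857
finger_force: 0.0
```

play_rows --pt "0 0 0.08 0 0 0 0" --pt "0 0 0.16 0 0 0 0" --pt "0 0 0.22 0 0 0 0" --pt "0 0 0.248 0 0 0 0" --pt "0 0 0.248 0 0 0 0" --pt "0 0 0.248 0 0 0 1" --pt "0 0 0.248 0 0 0 1" --pt "0 0 0.248 0 0 0 1" --pt "0 0 0.248 0 0 0 1" --pt "0 0 0.248 0 0 0 1"

```text
clock: 21.25
position: [0.6046, 0.0273, 0.004]
tool_rot: [3.139, -0.001, 1.486]
force: [-1.7, -0.0, 10.9]
grip_width: 0.0532
finger_force: 29.7
```

play_rows --pt "0 0 0 0 0 0 1" --pt "0 0 -0.04 0 0 0 1" --pt "0 0 -0.12 0 0 0 1" --pt "0 0 -0.2 0 0 0 1" --pt "0 0 -0.28 0 0 0 1" --pt "0 0 -0.3 0 0 0 1" --pt "0 0 -0.3 0 0 0 1"

```text
clock: 21.95
position: [0.6045, 0.0274, 0.1543]
tool_rot: [3.138, -0.001, 1.486]
force: [0.2, -0.4, -3.3]
grip_width: 0.0531
finger_force: 32.9
```

```bash
python3 - <<'E'
from h import *
s=observe();print(s["position"],s["force"]);print(go([.539,-.32,s["position"][2]]))
E
```

```text
[0.60450694 0.02735632 0.1543335 ] [ 0.19871421 -0.41257449 -3.33792542]
[-0.7033, -0.0717, -0.0012, 0.0016, -0.0006, 0.0]
```

play_rows --pt "-0.08 -0.008 0 0 0 0 1" --pt "-0.17 -0.017 0 0 0 0 1" --pt "-0.26 -0.026 0 0 0 0 1" --pt "-0.35 -0.035 0 0 0 0 1" --pt "-0.44 -0.045 0 0 0 0 1" --pt "-0.53 -0.055 0 0 0 0 1" --pt "-0.61 -0.064 0 0 0 0 1" --pt "-0.68 -0.07 0 0 0 0 1" --pt "-0.703 -0.072 0 0 0 0 1" --pt "-0.703 -0.072 0 0 0 0 1"

```text
clock: 22.95
position: [0.5366, -0.3217, 0.151]
tool_rot: [-3.14, 0.0, 1.483]
force: [0.6, 0.2, -1.2]
grip_width: 0.0531
finger_force: 32.8
```

play_rows --pt "0 0 0.07 0 0 0 1" --pt "0 0 0.14 0 0 0 1" --pt "0 0 0.2 0 0 0 1" --pt "0 0 0.25 0 0 0 1" --pt "0 0 0.28 0 0 0 1" --pt "0 0 0.29 0 0 0 1" --pt "0 0 0.29 0 0 0 1" --pt "0 0 0.29 0 0 0 1"

```text
clock: 23.75
position: [0.5384, -0.3195, 0.0074]
tool_rot: [3.141, -0.0, 1.487]
force: [-0.2, -0.1, -1.4]
grip_width: 0.0534
finger_force: 34.8
```

play_rows --pt "0 0 0.002 0 0 0 1" --pt "0 0 0.002 0 0 0 0.15" --pt "0 0 0.002 0 0 0 0.15" --pt "0 0 0.002 0 0 0 0.15" --pt "0 0 0.002 0 0 0 0.15" --pt "0 0 0.002 0 0 0 0.15"

```text
clock: 24.35
position: [0.538, -0.3202, 0.0063]
tool_rot: [3.142, 0.0, 1.486]
force: [0.1, 0.6, -0.2]
grip_width: 0.0731
finger_force: 0.0
```

play_rows --pt "0 0 -0.06 0 0 0 0.15" --pt "0 0 -0.14 0 0 0 0.15" --pt "0 0 -0.22 0 0 0 0.15" --pt "0 0 -0.3 0 0 0 0.15" --pt "0 0 -0.38 0 0 0 0.15" --pt "0 0 -0.46 0 0 0 0.15"

```text
clock: 24.95
position: [0.5377, -0.32, 0.2381]
tool_rot: [3.142, -0.0, 1.486]
force: [0.8, -0.4, -0.2]
grip_width: 0.0729
finger_force: 0.0
```

```bash
python3 - <<'E'
from h import *
s=observe();print(s["position"],s["qpos"])
a=knobs("wrist");b=grab_frame("top")
save("p3.png",np.hstack([cv2.resize(a,(400,300)),b[160:460,100:500]]))
save("s3.png",cv2.resize(grab_frame("scene")[60:360,360:],None,fx=2,fy=2))
E
```

```text
[ 0.53771998 -0.32002043  0.23807996] [ 0.06113352  0.58472151  0.5899592   1.61297318 -0.36087748  1.05473375
  0.66919577]
wrist ([314.9, 185.3], [205, 64, 214, 277, 5385]) z46 [ 0.5363 -0.3009  0.046 ] z40 [ 0.5362 -0.3021  0.04  ]
wrist ([332.4, 205.3], [226, 77, 178, 235, 23832]) z46 [ 0.5508 -0.3211  0.046 ] z40 [ 0.551  -0.3226  0.04  ]
wrist ([320.8, 202.8], [303, 187, 33, 33, 660]) z46 [ 0.5403 -0.3178  0.046 ] z40 [ 0.5402 -0.3193  0.04  ]
wrist ([578.6, 240.9], [548, 203, 61, 76, 2176]) z46 [ 0.8337 -0.3815  0.046 ] z40 [ 0.8389 -0.3841  0.04  ]
```

View pics/p3.png

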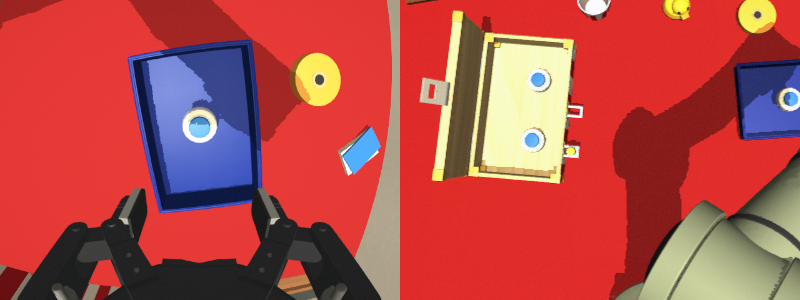

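View pics/s3.png

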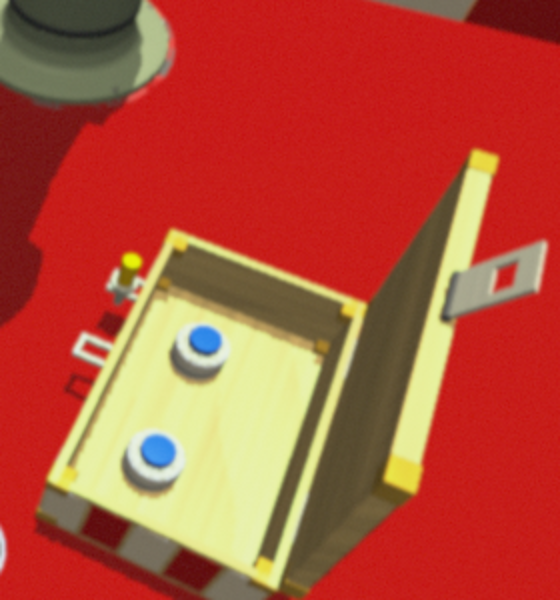

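All lamps are sorted: two in the trunk and one in the basket, all upright. Next I reach over behind the lid with the fingers shut.

play_rows --pt "0.05 -0.01 -0.08 0 0 0 1" --pt "0.14 -0.03 -0.15 0 0 0 1" --pt "0.23 -0.05 -0.22 0 0 0 1" --pt "0.32 -0.07 -0.28 0 0 0 1" --pt "0.42 -0.09 -0.34 0 0 0 1" --pt "0.52 -0.11 -0.36 0 0 0 1" --pt "0.61 -0.12 -0.36 0 0 0 1" --pt "0.7 -0.13 -0.36 0 0 0 1" --pt "0.77 -0.136 -0.36 0 0 0 1"

```text
clock: 26.0
position: [0.5023, 0.0662, 0.4161]
tool_rot: [-3.141, -0.0, 1.486]
force: [1.8, -0.4, -1.4]
grip_width: 0.0001
finger_force: 0.0
```

play_rows --pt "0.09 -0.01 0 0 0 0 1" --pt "0.18 -0.03 0 0 0 0 1" --pt "0.27 -0.05 0 0 0 0 1" --pt "0.36 -0.07 0 0 0 0 1" --pt "0.45 -0.09 0 0 0 0 1" --pt "0.54 -0.11 0 0 0 0 1" --pt "0.63 -0.12 0 0 0 0 1" --pt "0.72 -0.13 0 0 0 0 1" --pt "0.78 -0.137 0 0 0 0 1" --pt "0.78 -0.137 0 0 0 0 1"

```text
clock: 27.0
position: [0.4659, 0.4628, 0.4133]
tool_rot: [-3.139, 0.002, 1.491]
force: [-0.3, -0.3, -0.9]
grip_width: -0.0
finger_force: 0.0
```

```bash
cat >> h.py <<'E'
O=np.array([.528,.2906]);XH=np.array([np.cos(1.486),np.sin(1.486)]);YH=np.array([-XH[1],XH[0]])
def tl(x,y,z): return [*(O+XH*x+YH*y),z]
def loc():
    s=observe();p=s["position"];d=p[:2]-O;return np.array([d@XH,d@YH,p[2]]).round(4)
E
python3 - <<'E'
from h import *
s=observe();print(s["position"],s["qpos"],loc());print(go(tl(.165,.075,.24)))
save("s4.png",grab_frame("scene")[:340,240:])
E
```

```text
[0.46593978 0.46279855 0.41331893] [-1.11138898  0.48907657  0.40442379  1.24594156 -0.18799583  1.44623574
 -0.80586553] [0.1663 0.0764 0.4133]
[-0.0019, 0.0038, 0.3466, -0.0013, 0.001, 0.0023]
```

View pics/s4.png

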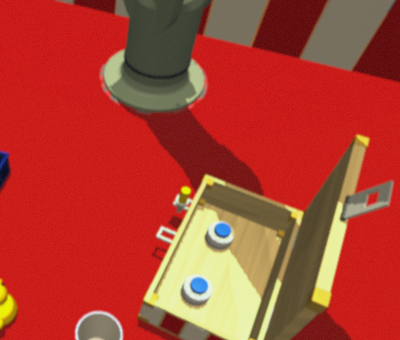

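play_rows --pt "0 0 0.09 0 0 0 1" --pt "0 0 0.18 0 0 0 1" --pt "0 0 0.27 0 0 0 1" --pt "0 0 0.335 0 0 0 1" --pt "0 0 0.347 0 0 0 1" --pt "0 0 0.347 0 0 0 1"

```text
clock: 27.65
position: [0.4681, 0.4578, 0.2427]
tool_rot: [-3.141, 0.001, 1.485]
force: [-0.3, 0.6, 1.2]
grip_width: -0.0
finger_force: 0.0
```

play_rows --pt "-0.04 0 0.01 0 0 0 1" --pt "-0.074 0 0.02 0 0 0 1" --pt "-0.11 0 0.022 0 0 0 1" --pt "-0.15 0 0.025 0 0 0 1" --pt "-0.185 0 0.027 0 0 0 1" --pt "-0.185 0 0.027 0 0 0 1"

```text
clock: 28.25
position: [0.4612, 0.3648, 0.2316]
tool_rot: [3.14, -0.002, 1.483]
force: [1.7, 0.4, -0.1]
grip_width: 0.0
finger_force: 0.0
```

```bash
python3 - <<'E'
from h import *
s=observe();print(loc(),s["force"])
save("s5.png",grab_frame("scene")[:340,240:])
E
```

```text
[0.0683 0.0728 0.2316] [ 1.74387171  0.40757174 -0.085625  ]
```

View pics/s5.png

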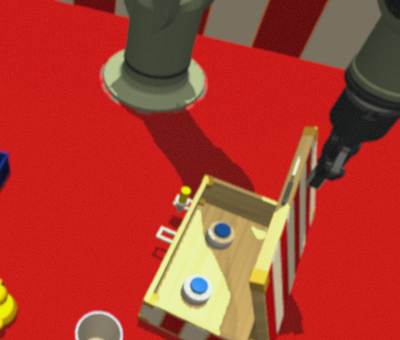

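play_rows --pt "-0.045 0 0.018 0 0 0 1" --pt "-0.083 0 0.036 0 0 0 1" --pt "-0.12 0 0.065 0 0 0 1" --pt "-0.152 0 0.094 0 0 0 1" --pt "-0.18 0 0.13 0 0 0 1" --pt "-0.201 0 0.17 0 0 0 1" --pt "-0.215 0 0.21 0 0 0 1" --pt "-0.225 0 0.24 0 0 0 1" --pt "-0.225 0 0.257 0 0 0 1"

```text
clock: 29.2
position: [0.451, 0.2547, 0.1004]
tool_rot: [3.142, -0.0, 1.486]
force: [0.1, -0.7, 0.5]
grip_width: -0.0001
finger_force: 0.1
```

play_rows --pt "0 0 0.003 0 0 0 1" --pt "0 0 0.003 0 0 0 1"

```text
clock: 29.4
position: [0.4509, 0.2551, 0.0997]
tool_rot: [3.141, -0.001, 1.486]
force: [0.1, 0.1, -0.5]
grip_width: 0.0003
finger_force: 0.0
```

play_rows --pt "0 0 0.003 0 0 0 1" --pt "0 0 0.003 0 0 0 1"

```text
clock: 29.6
position: [0.4507, 0.2547, 0.0981]
tool_rot: [3.141, -0.001, 1.486]
force: [0.4, -1.0, -0.5]
grip_width: -0.0001
finger_force: 0.0
```

play_rows --pt "0 0 0.002 0 0 0 1" --pt "0 0 0.002 0 0 0 1"

```text
clock: 29.8
position: [0.4507, 0.2547, 0.0979]
tool_rot: [3.141, -0.001, 1.486]
force: [-5.8, -1.7, 22.6]
grip_width: 0.0
finger_force: 10.7
```

play_rows --pt "0 0 0.002 0 0 0 1" --pt "0 0 0.002 0 0 0 1"

```text
clock: 30.0
position: [0.4508, 0.2547, 0.0977]
tool_rot: [3.141, -0.002, 1.486]
force: [-10.3, -4.7, 42.1]
grip_width: 0.0001
finger_force: 21.3
```

play_rows --pt "0 0 0.001 0 0 0 1" --pt "0 0 0.001 0 0 0 1"

```text
clock: 30.2
position: [0.4509, 0.2548, 0.0976]
tool_rot: [3.141, -0.002, 1.485]
force: [-13.8, -6.4, 54.3]
grip_width: -0.0003
finger_force: 26.7
```

```bash
python3 - <<'E'
from h import *
s=observe();print(loc(),s["force"])
a=grab_frame("scene")[100:400,240:];b=grab_frame("wrist")
save("s6.png",np.hstack([a,cv2.resize(b,(400,300))]))
E
```

```text
[-0.0422  0.0738  0.0976] [-13.83500318  -6.37055813  54.26580758]
```

View pics/s6.png

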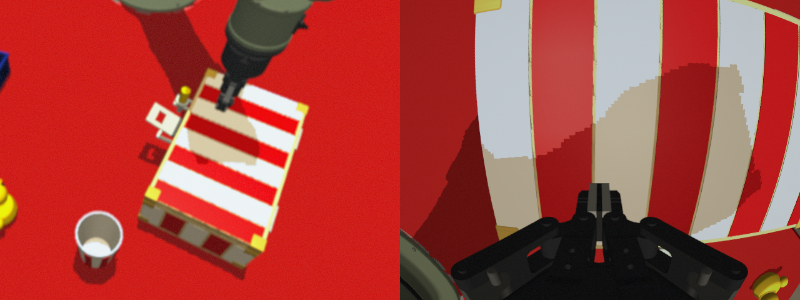

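The lid is shut: the press is rigid at z = 0.098. The hasp points up and outward. I'll sweep it forward from the lid side, then down.

play_rows --pt "0 0 -0.07 0 0 0 1" --pt "-0.02 0.05 -0.14 0 0 0 1" --pt "-0.045 0.1 -0.14 0 0 0 1" --pt "-0.066 0.148 -0.14 0 0 0 1" --pt "-0.066 0.148 -0.1 0 0 0 1" --pt "-0.066 0.148 -0.05 0 0 0 1" --pt "-0.066 0.148 -0.04 0 0 0 1" --pt "-0.066 0.148 -0.04 0 0 0 1"

```text
clock: 31.1
position: [0.5211, 0.215, 0.1151]
tool_rot: [-3.141, 0.001, 1.486]
force: [1.0, 0.4, 0.6]
grip_width: 0.0004
finger_force: 0.0
```

```bash
python3 - <<'E'
from h import *
s=observe();print(loc(),s["force"])
a=grab_frame("scene")[100:400,240:];b=grab_frame("wrist")
save("s7.png",np.hstack([a,cv2.resize(b,(400,300))]))
E
```

```text
[-0.0759  0.0005  0.1151] [0.98169716 0.38242147 0.62010794]
```

View pics/s7.png

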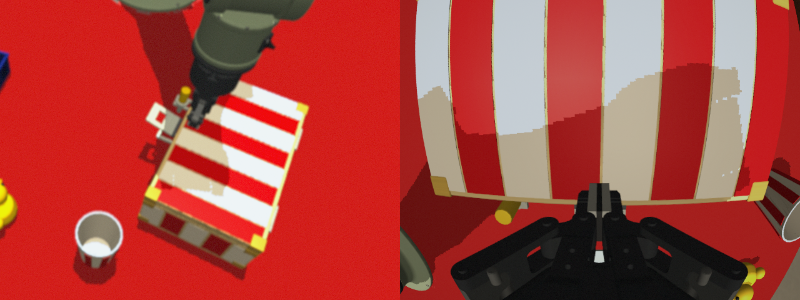

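play_rows --pt "-0.03 0 0 0 0 0 1" --pt "-0.06 0 0 0 0 0 1" --pt "-0.09 0 0 0 0 0 1" --pt "-0.108 0 0 0 0 0 1" --pt "-0.108 0 0.02 0 0 0 1" --pt "-0.108 0 0.04 0 0 0 1" --pt "-0.108 0 0.06 0 0 0 1" --pt "-0.108 0 0.08 0 0 0 1" --pt "-0.108 0 0.09 0 0 0 1" --pt "-0.108 0 0.09 0 0 0 1"

```text
clock: 32.2
position: [0.5163, 0.1613, 0.0692]
tool_rot: [-3.14, 0.001, 1.486]
force: [-0.6, -0.0, -0.1]
grip_width: -0.0003
finger_force: 0.0
```

```bash
python3 - <<'E'
from h import *
s=observe();print(loc(),s["force"])
a=grab_frame("scene")[100:400,240:];b=grab_frame("wrist")
save("s8.png",np.hstack([cv2.resize(a[:150,100:300],(400,300)),cv2.resize(b,(400,300))]))
E
```

```text
[-0.1298  0.0007  0.0692] [-0.56351512 -0.0237076  -0.10523122]
```

View pics/s8.png

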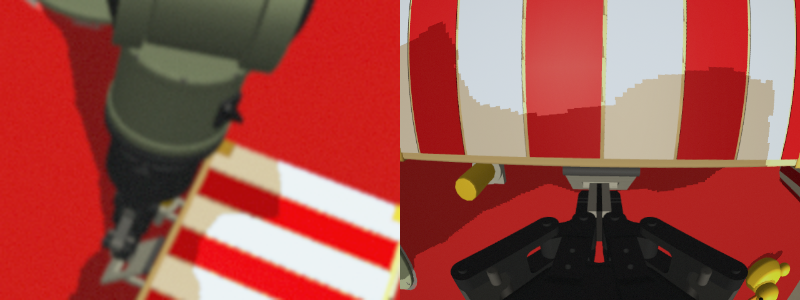

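play_rows --pt "0.008 0 0 0 0 0 1" --pt "0.016 0 0 0 0 0 1" --pt "0.02 0 0 0 0 0 1" --pt "0.02 0 0 0 0 0 1"

```text
clock: 32.7
position: [0.5177, 0.1718, 0.0703]
tool_rot: [3.141, -0.0, 1.486]
force: [0.1, 0.4, 0.2]
grip_width: 0.0002
finger_force: 0.0
```

play_rows --pt "0.004 0 0 0 0 0 1" --pt "0.004 0 0 0 0 0 1"

```text
clock: 32.9
position: [0.5178, 0.1734, 0.0702]
tool_rot: [3.142, -0.0, 1.486]
force: [0.1, -0.6, 0.2]
grip_width: -0.0002
finger_force: 0.4
```

play_rows --pt "0.003 0 0 0 0 0 1" --pt "0.003 0 0 0 0 0 1"

```text
clock: 33.1
position: [0.5179, 0.1748, 0.0702]
tool_rot: [-3.141, 0.0, 1.486]
force: [-0.1, -1.4, 0.1]
grip_width: -0.0002
finger_force: 0.7
```

play_rows --pt "0.003 0 0 0 0 0 1" --pt "0.003 0 0 0 0 0 1"

```text
clock: 33.3
position: [0.518, 0.1764, 0.0701]
tool_rot: [-3.142, 0.0, 1.486]
force: [-0.4, -1.4, -1.0]
grip_width: 0.0001
finger_force: 0.8
```

```bash
python3 - <<'E'
from h import *
s=observe();print(loc(),s["force"])
E
```

```text
[-0.1147  0.0002  0.0701] [-0.42926234 -1.42914528 -1.03746761]
```

Still light, so I keep pushing in.

play_rows --pt "0.003 0 0 0 0 0 1" --pt "0.003 0 0 0 0 0 1"

```text
clock: 33.5
position: [0.5181, 0.1769, 0.0701]
tool_rot: [-3.141, 0.001, 1.485]
force: [-0.4, -7.4, -1.1]
grip_width: 0.0003
finger_force: 3.7
```

play_rows --pt "0.003 0 0 0 0 0 1" --pt "0.003 0 0 0 0 0 1"

```text
clock: 33.7
position: [0.5181, 0.177, 0.0701]
tool_rot: [-3.141, 0.003, 1.484]
force: [-1.8, -15.2, 2.0]
grip_width: 0.0
finger_force: 7.5
```

play_rows --pt "0.003 0 0 0 0 0 1" --pt "0.003 0 0 0 0 0 1"

```text
clock: 33.9
position: [0.5181, 0.1771, 0.07]
tool_rot: [-3.14, 0.004, 1.483]
force: [-2.8, -22.9, 4.7]
grip_width: -0.0
finger_force: 11.3
```

play_rows --pt "0.002 0 0 0 0 0 1" --pt "0.002 0 0 0 0 0 1"

```text
clock: 34.1
position: [0.518, 0.1772, 0.07]
tool_rot: [-3.14, 0.005, 1.482]
force: [-3.3, -27.4, 6.9]
grip_width: -0.0
finger_force: 13.8
```

```bash
python3 - <<'E'
from h import *
s=observe();print(loc(),s["force"])
E
```

```text
[-0.1138  0.0003  0.07  ] [ -3.29576952 -27.41377009   6.91814211]
```

play_rows --pt "-0.04 0 0 0 0 0 1" --pt "-0.1 0 0 0 0 0 1" --pt "-0.12 0 -0.06 0 0 0 1" --pt "-0.13 0 -0.15 0 0 0 1" --pt "-0.15 -0.04 -0.24 0 0 0 0.4" --pt "-0.17 -0.09 -0.3 0 0 0 0.4" --pt "-0.18 -0.09 -0.3 0 0 0 0.4" --pt "-0.18 -0.09 -0.3 0 0 0 0.4"

```text
clock: 34.9
position: [0.4664, 0.0961, 0.2209]
tool_rot: [3.14, -0.002, 1.486]
force: [0.4, 0.2, -0.1]
grip_width: 0.0515
finger_force: 0.0
```

```bash
python3 - <<'E'
from h import *
s=observe();print(loc(),s["force"])
c=get_calibration("wrist");a=grab_frame("wrist");print(c)
save("w9.png",a)
cc=get_calibration("scene");b=grab_frame("scene")
for q in blobs(b,(22,150,150),(35,255,255),20): print("yel",q,onz(cc,*q[0],0.0945).round(4))
for q in blobs(a,(22,150,100),(35,255,255),60): print("wyel",q,onz(c,*q[0],0.0945,True).round(4))
E
```

```text
[-0.1991  0.0449  0.2209] [ 0.39534118  0.20351887 -0.10111804]
{'fovy': 65.70646984690485, 'cx': 318.3996317313176, 'cy': 236.67342513960165, 'xyz': array([0.4730295 , 0.17869338, 0.36424748]), 'rotation': array([ 2.81581911e+00, -2.57101644e-03, -8.50728577e-02])}
yel ([450.4, 172.5], [445, 169, 12, 8, 57]) [0.3675 0.2183 0.0945]
yel ([425.5, 190.0], [421, 186, 10, 9, 72]) [0.4313 0.1833 0.0945]
yel ([542.2, 207.8], [537, 203, 11, 11, 69]) [0.3866 0.402  0.0945]
yel ([157.8, 260.0], [135, 240, 47, 41, 1353]) [ 0.7685 -0.2123  0.0945]
yel ([237.3, 305.4], [221, 280, 35, 50, 1149]) [ 0.7916 -0.0429  0.0945]
yel ([392.1, 293.2], [385, 286, 15, 15, 149]) [0.6712 0.1881 0.0945]
yel ([497.9, 342.8], [490, 335, 16, 16, 167]) [0.6896 0.3696 0.0945]
yel ([410.6, 448.4], [379, 423, 66, 57, 1094]) [0.891  0.2825 0.0945]
wyel ([629.2, 27.2], [622, 0, 18, 61, 418]) [0.7715 0.2679 0.0945]
wyel ([257.5, 114.6], [246, 105, 24, 23, 222]) [0.4302 0.1839 0.0945]
wyel ([569.9, 315.1], [544, 288, 55, 60, 1985]) [ 0.7136 -0.018   0.0945]
```

View pics/w9.png

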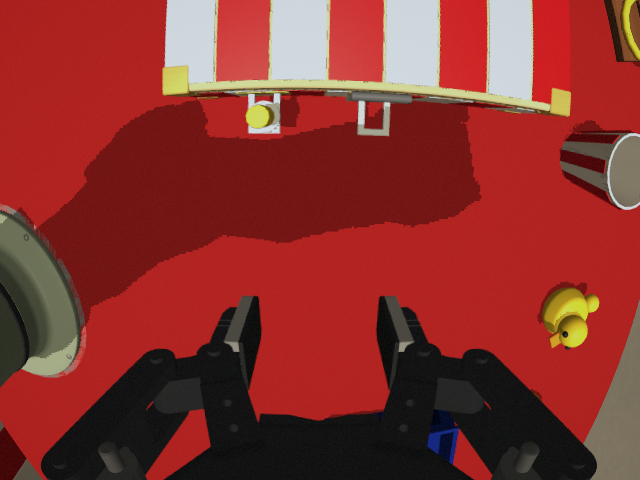

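The hasp hangs flat, with the staple coming through its slot at about (373,117). The pin grip is at (258,116). Now I measure the loops.

```bash
python3 - <<'E'
from h import *
c=get_calibration("wrist");a=cv2.imread('pics/w9.png')[:,:,::-1].copy()
def L(p): d=p[:2]-O; return np.array([d@XH,d@YH]).round(4)
for n,u,v in [("stap outer L",358,135),("stap outer R",389.5,135),("eye outL",363.5,130.5),("eye outR",384.5,129.5),("keep outer L",249,133),("keep outer R",280,133)]:
    print(n,L(onz(c,u,v,.0565,True)))
print("pin",L(onz(c,258,116.5,.0945,True)), L(onz(c,257.5,114.6,.0945,True)),"corners",L(onz(c,164,94,.098,True)),L(onz(c,571,115,.098,True)))
crop=a[85:145,235:400]; g=cv2.cvtColor(crop,cv2.COLOR_RGB2HSV)
m=((g[...,1]<70)&(g[...,2]>120)).astype(int)
for r in range(0,60,4): print(85+r,''.join('#' if x else ('y' if 20<h<36 and s>120 else '.') for x,h,s in zip(m[r],g[r,:,0],g[r,:,1])))
print(go(tl(-.118,.09,.22)))
E
```

```text
stap outer L [-0.1319  0.0125]
stap outer R [-0.1312 -0.0137]
eye outL [-0.1281  0.0081]
eye outR [-0.1267 -0.0094]
keep outer L [-0.1296  0.1021]
keep outer R [-0.1302  0.0763]
pin [-0.116   0.0882] [-0.1146  0.0885] corners [-0.0946  0.1587] [-0.0998 -0.1631]
85 ...........##.........................................................................................#..............................................................
89 ..............................#....#.................................................................y...............................................................
93 ..yyyyyyyyyyy....yyy......yyyy.yy.y.yy.######......................................................................y.................................................
97 .............#######..................#######....................................................................................################################....
101 .............#######....##########....#######..............................................................................#######............................
[... 1057 characters left out ...]
####################..............................................................................#####################...#######...........
133 .................#...........##########....#..............................................................................################################...........
137 .....................................................................................................................................................................
141 .....................................................................................................................................................................
[0.1616, -0.09, -0.0009, -0.0002, 0.0001, 0.0001]
```

play_rows --pt "0.06 -0.03 0 0 0 0 0.4" --pt "0.12 -0.06 0 0 0 0 0.4" --pt "0.16 -0.087 0 0 0 0 0.4" --pt "0.16 -0.087 0.08 0 0 0 0.4" --pt "0.16 -0.087 0.16 0 0 0 0.4" --pt "0.16 -0.087 0.2 0 0 0 0.4" --pt "0.16 -0.087 0.22 0 0 0 0.4" --pt "0.16 -0.087 0.22 0 0 0 0.4"

```text
clock: 35.8
position: [0.4291, 0.179, 0.1087]
tool_rot: [-3.139, 0.002, 1.486]
force: [-0.2, -0.0, -0.3]
grip_width: 0.0514
finger_force: 0.0
```

```bash
python3 - <<'E'
from h import *
print(loc(),go(tl(-.119,.0885,.063)))
E
```

```text
[-0.1196  0.0891  0.1087] [0.0014, 0.0014, 0.0915, -0.0011, 0.001, -0.0002]
```

Lower over the pin, grip it and lift.

play_rows --pt "0.001 0.001 0.04 0 0 0 0.4" --pt "0.001 0.001 0.075 0 0 0 0.4" --pt "0.001 0.001 0.09 0 0 0 0.4" --pt "0.001 0.001 0.09 0 0 0 0.4" --pt "0.001 0.001 0.09 0 0 0 1" --pt "0.001 0.001 0.09 0 0 0 1" --pt "0.001 0.001 0.09 0 0 0 1" --pt "0.001 0.001 0.09 0 0 0 1" --pt "0.001 0.001 0.09 0 0 0 1" --pt "0.001 0.001 0.09 0 0 0 1" --newtons 40

```text
clock: 36.8
position: [0.4305, 0.1801, 0.066]
tool_rot: [3.14, -0.001, 1.486]
force: [-0.6, -0.1, 8.7]
grip_width: 0.0165
finger_force: 38.8
```

```bash
python3 - <<'E'
from h import *
s=observe();print(loc(),s["tool_rot"],s["force"],s["grip_width"])
E
```

```text
[-0.1184  0.0878  0.066 ] [ 3.14047164e+00 -9.30958374e-04  1.48585061e+00] [-0.55652789 -0.06110403  8.72358088] 0.016509615458164803
```

play_rows --pt "0 0 -0.01 0 0 0 1" --pt "0 0 -0.03 0 0 0 1" --pt "0 0 -0.06 0 0 0 1" --pt "0 0 -0.09 0 0 0 1" --pt "0 0 -0.12 0 0 0 1" --pt "0 0 -0.13 0 0 0 1" --pt "0 0 -0.13 0 0 0 1" --pt "0 0 -0.13 0 0 0 1"

```text
clock: 37.6
position: [0.4299, 0.1798, 0.13]
tool_rot: [-3.141, 0.0, 1.486]
force: [0.2, -0.5, -1.2]
grip_width: 0.0168
finger_force: 39.0
```

```bash
python3 - <<'E'
from h import *
s=observe();print(loc(),s["tool_rot"],s["force"],s["grip_width"]);
cc=get_calibration("scene");b=grab_frame("scene")
c=get_calibration("wrist");a=grab_frame("wrist")
for q in blobs(b,(22,150,100),(35,255,255),15): print("yel",q)
for q in blobs(a,(22,150,100),(35,255,255),30): print("wyel",q)
E
```

```text
[-0.1187  0.0884  0.13  ] [-3.14144322e+00  4.92676926e-05  1.48600280e+00] [ 0.21053867 -0.45857467 -1.20310675] 0.01682363107276202
yel ([542.3, 207.8], [537, 203, 11, 11, 68])
yel ([157.9, 260.1], [135, 240, 47, 41, 1360])
yel ([237.5, 305.6], [221, 280, 35, 50, 1172])
yel ([392.2, 293.5], [385, 286, 15, 16, 153])
yel ([497.8, 343.1], [490, 335, 16, 17, 176])
yel ([410.6, 448.5], [379, 423, 66, 57, 1107])
wyel ([318.4, 324.4], [296, 285, 46, 75, 2568])
wyel ([611.8, 403.6], [585, 376, 55, 61, 1821])
wyel ([564.5, 477.4], [552, 475, 22, 5, 79])
```

play_rows --pt "0 0.05 0 0 0 0 1" --pt "0 0.1 0 0 0 0 1" --pt "0 0.15 0 0 0 0 1" --pt "0 0.18 0 0 0 0 1" --pt "0 0.18 0 0 0 0 1" --pt "0 0.18 0 0 0 0 1" --pt "0 0.18 0 0 0 0 1"

```text
clock: 38.4
position: [0.5189, 0.1721, 0.1299]
tool_rot: [-3.141, 0.0, 1.486]
force: [0.5, 0.2, -0.2]
grip_width: 0.0166
finger_force: 39.1
```

```bash
python3 - <<'E'
from h import *
s=observe();print(loc(),s["tool_rot"],s["force"])
a=grab_frame("wrist");save("w10.png",a)
E
```

```text
[-0.1188 -0.0009  0.1299] [-3.14054974e+00  3.78133377e-04  1.48608911e+00] [ 0.51719835  0.1727661  -0.24322975]
```

play_rows --pt "0 0 0.02 0 0 0 1" --pt "0 0 0.04 0 0 0 1" --pt "0 0 0.055 0 0 0 1" --pt "0 0 0.065 0 0 0 1" --pt "0 0 0.065 0 0 0 1"

```text
clock: 38.95
position: [0.5193, 0.1719, 0.0968]
tool_rot: [-3.14, 0.001, 1.486]
force: [-0.5, -0.5, -0.2]
grip_width: 0.0168
finger_force: 39.1
```

play_rows --pt "0 0 0.008 0 0 0 1" --pt "0 0 0.008 0 0 0 1"

```text
clock: 39.15
position: [0.5197, 0.172, 0.0935]
tool_rot: [-3.141, 0.0, 1.486]
force: [-0.3, -0.1, -1.0]
grip_width: 0.0167
finger_force: 39.1
```

play_rows --pt "0 0 0.008 0 0 0 1" --pt "0 0 0.008 0 0 0 1"

```text
clock: 39.35
position: [0.5196, 0.1721, 0.0894]
tool_rot: [-3.141, 0.0, 1.486]
force: [0.4, -0.7, -0.4]
grip_width: 0.0167
finger_force: 39.1
```

play_rows --pt "0 0 0.008 0 0 0 1" --pt "0 0 0.008 0 0 0 1"

```text
clock: 39.55
position: [0.5196, 0.1721, 0.0853]
tool_rot: [-3.141, 0.0, 1.486]
force: [0.2, 0.2, -0.7]
grip_width: 0.0165
finger_force: 39.1
```

play_rows --pt "0 0 0.01 0 0 0 1" --pt "0 0 0.02 0 0 0 1" --pt "0 0 0.03 0 0 0 1" --pt "0 0 0.034 0 0 0 1" --pt "0 0 0.034 0 0 0 1"

```text
clock: 40.05
position: [0.5196, 0.172, 0.0683]
tool_rot: [-3.141, 0.0, 1.486]
force: [-0.1, -0.1, -1.0]
grip_width: 0.0165
finger_force: 39.1
```

play_rows --pt "0 0 0.003 0 0 0 1" --pt "0 0 0.003 0 0 0 1"

```text
clock: 40.25
position: [0.5198, 0.1721, 0.0672]
tool_rot: [3.142, -0.0, 1.486]
force: [0.0, -0.6, 0.4]
grip_width: 0.0165
finger_force: 39.1
```

```bash
python3 - <<'E'
from h import *
s=observe();print(loc(),s["tool_rot"],s["force"])
E
```

```text
[-0.1188 -0.0018  0.0672] [ 3.14154414e+00 -4.20792271e-05  1.48576554e+00] [ 0.04246358 -0.59021855  0.36478924]
```

Open gently, lift away and look.

play_rows --pt "0 0 0.002 0 0 0 1" --pt "0 0 0.002 0 0 0 0.5" --pt "0 0 0.002 0 0 0 0.5" --pt "0 0 0.002 0 0 0 0.5" --pt "0 0 0.002 0 0 0 0.5" --pt "0 0 -0.02 0 0 0 0.5" --pt "0 0 -0.07 0 0 0 0.5" --pt "0 0 -0.14 0 0 0 0.5" --pt "-0.05 0 -0.23 0 0 0 0.5" --pt "-0.12 0 -0.32 0 0 0 0.5"

```text
clock: 41.25
position: [0.5149, 0.1176, 0.223]
tool_rot: [3.141, -0.0, 1.488]
force: [0.7, -0.0, 1.0]
grip_width: 0.0428
finger_force: 0.0
```

play_rows --pt "-0.08 0 -0.03 0 0 0 0.5" --pt "-0.15 0 -0.05 0 0 0 0.5" --pt "-0.15 0 -0.05 0 0 0 0.5" --pt "-0.15 0 -0.05 0 0 0 0.5"

```text
clock: 41.65
position: [0.5087, 0.0424, 0.2464]
tool_rot: [3.141, -0.001, 1.484]
force: [-0.4, 0.7, -0.1]
grip_width: 0.0426
finger_force: 0.0
```

```bash
python3 - <<'E'
from h import *
def L(p): d=p[:2]-O; return np.array([d@XH,d@YH]).round(4)
c=get_calibration("wrist");a=grab_frame("wrist");b=grab_frame("scene");cs=get_calibration("scene");t=grab_frame("top")
for q in blobs(a,(22,150,100),(35,255,255),60): print("w",q,L(onz(c,*q[0],.0945,True)))
for q in blobs(b,(22,150,100),(35,255,255),15): print("s",q,L(onz(cs,*q[0],.0945)))
f=lambda im,s:cv2.resize(im,s,interpolation=cv2.INTER_CUBIC)
save("fin.png",np.vstack([np.hstack([f(a[0:240,160:480],(400,300)),f(b[140:290,370:570],(400,300))]),np.hstack([f(b,(400,300)),f(t,(400,300))])]))
E
```

```text
w ([613.4, 11.5], [588, 0, 47, 23, 439]) [-0.0312 -0.2946]
w ([318.9, 57.1], [307, 43, 22, 25, 173]) [-0.1193 -0.0027]
w ([539.3, 271.6], [513, 244, 59, 60, 2371]) [-0.3031 -0.2216]
w ([514.8, 377.3], [502, 370, 22, 20, 237]) [-0.4379 -0.2286]
s ([450.4, 172.5], [445, 169, 12, 8, 57]) [-0.0856  0.1538]
s ([542.2, 207.8], [537, 203, 11, 11, 69]) [0.099  0.1504]
s ([408.3, 227.0], [404, 220, 11, 16, 120]) [-0.1139 -0.0112]
s ([157.9, 260.1], [135, 240, 47, 41, 1363]) [-0.4805 -0.2823]
s ([237.5, 305.6], [221, 280, 35, 50, 1171]) [-0.3095 -0.291 ]
s ([392.2, 293.6], [385, 286, 15, 16, 154]) [-0.0895 -0.152 ]
s ([497.8, 343.1], [490, 335, 16, 17, 177]) [ 0.0924 -0.1549]
s ([410.5, 448.5], [379, 423, 66, 57, 1101]) [ 0.0226 -0.3625]
```

View pics/fin.png

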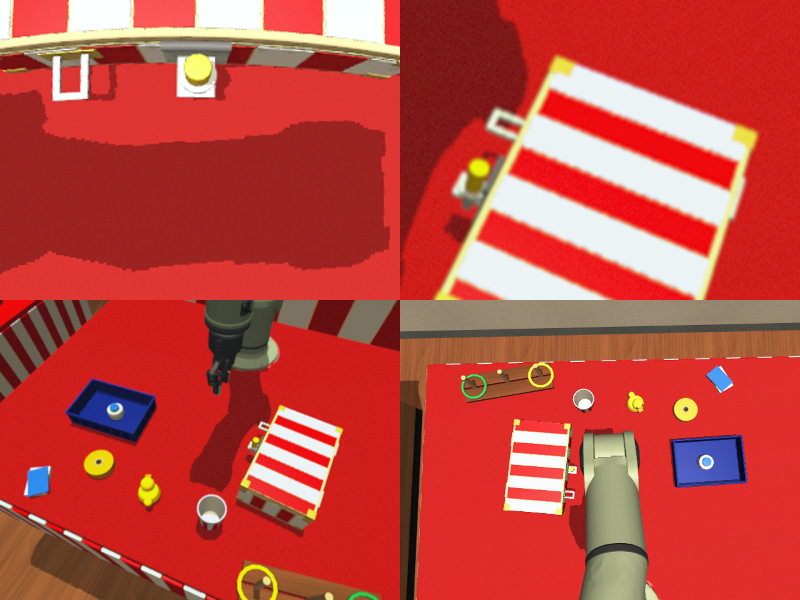

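The final view shows the lid shut, the hasp flat, the pin standing in the staple, the keeper empty, the worn lamp in the basket and the bystanders untouched.

```bash
python3 -c "
from h import *
print(job_done())"
```

```text
the job is handed in; nothing more can be done
None
```

The job is handed in at about 42 s on the robot's clock: all three lamps are switched off, with two stiff ones (about 9–10 N) in the trunk and one worn one (about 3 N) in the basket. The lid is shut, the hasp is flat and the pin hangs in the staple; I did not see a verdict.

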